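# Turn a drained spot plate over against the wall of its tray

### The job

The white spot plate was left to drain upside down in the steel drip tray. Turn it wells up with the fingertips alone, gently, without pinching it or lifting it: push it against the tray's far sloping wall until it rides up and leans there on its edge, then draw its raised edge back towards you so that it falls over and lies flat in the tray with its wells facing up. Leave the steel die parts in the tray and everything else on the bench where they are.

Things in the scene. Friction and masses are not known exactly. Their poses are not given: they have to be found in the camera images.
- spot_plate: white plastic spot plate, 60 x 92 x 14 mm (x, y, z), about 90 g, six round wells in one face; its sides taper to a back of 55 x 87 mm. Origin at its centre; x across its short side, y along its long side, z out of the plain back (up at the start, wells down; must point down at the end). It starts flat, long side within 9 degrees of parallel to the far wall.
- drip_tray: open steel tray, fixed. Origin at the centre of its underside, on the bench; z up, y along its long side, x across it to the far wall (away from the robot). Floor 132 (x) by 184 mm (y), a ribbed rubber mat (friction 0.7) whose top is 3 mm above the origin. Smooth walls (friction 0.28) slope out at 55 degrees from horizontal to a rim 29 mm high with a flat flange outside, outer edge x = +/-92, y = +/-118 mm.
- far_rim (a point): middle of the inner top edge of the tray's far wall, at tray x = 84 mm, 29 mm above the bench (the wall's foot is at x = 66). A plate pushed low at the middle of its near edge climbs with 5 to 20 N and leans on this rim at up to 55 degrees, raised edge about 50 mm above the bench and 16 mm beyond the rim; it stays so when let go. Drawn back 15 degrees past upright it falls over into the tray.
- die_base: bystander: steel disc with a stub, 33 mm across, 16 mm high, standing on the tray floor at the +y end of the tray. Origin at the centre of its underside.
- die_plunger: bystander: steel plunger with a wide foot, 22 mm across, 48 mm high, standing on the tray floor at the +y end. Origin at the centre of its underside.
- dropper_bottle: bystander: amber dropper bottle with black cap, 33 mm across, 88 mm high, on the bench beyond the tray. Origin at the centre of its underside.
- vial_rack: bystander: clear rack with capped vials, 52 x 170 mm, 51 mm high, on the bench left of the tray. Origin at the centre of its underside.
- timer: bystander: white digital timer, 55 x 62 x 14 mm, on the bench at the left. Origin at the centre of its underside.
- petri_dish: bystander: round clear dish with lid, 62 mm across, 14 mm high, on the bench right of the tray. Origin at the centre of its underside.

How it is judged:
On the way:
1. the spot plate has been tipped up against the tray's far wall (raised by more than 40 degrees) (angle between spot_plate's own z axis and vertical between 0.7 and 1.9 rad and x of spot_plate in the frame of drip_tray above 0.04 m and contact force between spot_plate and drip_tray above 0.05 N), for 0.1 s.
At the end, for the whole second after the job is handed in: The spot plate lies still and flat (within 6 degrees) on the floor of the drip tray with its wells up, after it has leaned on the far wall (angle between spot_plate's own z axis and vertical above 3.04 rad and z of spot_plate in the frame of drip_tray below 0.014 m and x of spot_plate in the frame of drip_tray between -0.06 and 0.06 m and y of spot_plate in the frame of drip_tray between -0.09 and 0.09 m and linear speed of spot_plate below 0.01 m/s); the robot touches nothing.
It fails at once if the spot plate is lifted (its centre more than 55 mm above the bench) (height (world z) of spot_plate above 0.055 m).
It fails at once if the spot plate is pinched or pressed with more than 30 N (contact force between the fingers and spot_plate above 30 N).
It fails at once if a die part in the tray is shifted by more than 15 mm or knocked over (distance of any of die_base, die_plunger from where it was at the start of the episode above 0.015 m or angle between any of die_base, die_plunger's own z axis and vertical above 0.5 rad).
It fails at once if something else on the bench is shifted by more than 20 mm (distance of any of dropper_bottle, vial_rack, timer, petri_dish from where it was at the start of the episode above 0.02 m).
It also fails if it takes over 42 s, if anything falls off the work surface, if the arm or the gripper's body presses on something with over 40 N, if the wrist force passes 120 N, or if a joint passes its speed limit or range.

### The arm

A 6-joint arm with a two-finger parallel gripper is mounted at the origin on a cart in front of the work surface, level with it; the furniture and walls round the work are solid. World frame = base frame: x ahead of the robot, y to its left, z up, the work surface at z = 0. Lengths are in m, angles in rad, forces in N, time in s.
With the tool pointing down it reaches from about 0.35 to 0.975 m from the base axis. Payload 4.9 kg.
Tool frame: the origin (TCP) lies on the centre line of the jaws, within the pads' length; the fingertips stand 11 mm ahead of it and the grasp point (between the pads) lies 8 mm behind it (manip.finger_overhang is the distance from the TCP to the fingertips, in m); y points along the fingers, z is the direction in which the jaws open and shut, and the axes are right-handed (so a half turn about y gives the same grasp; the last joint's range is limited). The gripper opens to 85 mm and grips with 20 to 120 N. Pads are 22 mm wide; open, the fingers measure 114 mm over their backs; the gripper's body (76 mm by 85 mm) begins 54 mm behind the grasp point. The pads swing forward as they close: fully open they stand 13 mm farther back than shut.
Start: joints at [1.107, 0.053, 1.613, -0, 1.476, -0.119], TCP at [0.211, 0.588, 0.242] pointing down, gripper open.
Joint ranges: [-3.01, 3.01], [-1.01, 2.22], [0.06, 2.58], [-1.02, 4.17], [0.09, 2.62], [-3.14, 3.14]. Speed limits (rad/s): [2.57, 2.57, 3.14, 3.14, 3.14, 3.14].

### API

Orientations are given as a unit quaternion [w, x, y, z].
In Python, from plant import readout, cams, workorder, manip gives the robot as it stands.
- The arm moves only by the tool play_rows, never from a script. Its arguments are lists of equal length, an entry for each row: "slide": the shift along the tool's x, y, z in cm, a list of three; "yaw": the turn about the tool's y in degrees; "grip": the closure, from -1 (fully open) to 1 (shut), so that 0 is half open. In form: {"slide": [[x, y, z], ...], "yaw": [yaw, ...], "grip": [grip, ...]}. A call has 1 to 12 rows; each row shifts and turns the commanded pose from where the row before left it, along the tool's axes as they then stand; what a row does not reach is not made up. A row lasts 1/10 s, in which the tool goes at most 50 mm and 8.59 degrees, less where a joint would pass 70% of its speed; a pose out of reach is approached as far as the arm can. A call with a gripper value outside its range is refused whole. The fingers move at their own pace and stop on an object; the grip force is fixed at half the most. Time passes only in rows, so rows that do not move let the fingers close. It gives the time, the measured TCP pose, the force and the opening at its end, in the units of the state.
- readout.state(): the state, without advancing time (a new reading comes with each control period).
- cams.grab_frame(name): name is "side" or "top"; returns a dict with "image" (400x640x3 uint8, red, green, blue), "mtx" (3x3 intrinsics, pixels), "R" (3x3) and "t" (3): a world point X has camera coordinates R X + t. Camera axes: x right, y down, z forward; pixel columns grow to the right and rows downward; lengths in m; the calibration is good to about 2 mm. A picture is of the moment at which its call begins. There is no depth.
- workorder.job_done(): hands the job in, once; it reports no verdict.
The state is a dict: "time": time; "joint_pos": joint angles; "joint_vel": joint speeds; "joint_efforts": joint torques, N m; "tool_pos": TCP position; "tool_rot": TCP orientation; "contact_force": force on the tool from outside, world axes, zero at the start; "ft_torque": the same for the moment, N m; "gripper_width": opening from 0.0 (shut) to 1.0 (fully open).
Only numpy, scipy, OpenCV 4.12 (cv2) and the standard library are available. Lean on these libraries where they do the work, as an engineer would, in place of code of your own. Each camera call takes 0.05 s, during which the arm holds its last target.

## Working session

There is one attempt and no reset: what is moved stays moved. The work goes in short steps, Python scripts to look and compute and a tool call to move; the robot and the scene stay as the last step left them, time stands still between calls to the robot, and variables do not carry over. Pictures are saved under pics/ and viewed, and the job is handed in when it is done.

Besides the shell and the picture viewer there is one more tool, called after "Request:" as name(argument=value, ...), one argument or row to a line, values as JSON. play_rows: Moves the arm, as the interface text tells. Its arguments: {"type":"object","properties":{"slide":{"type":"array","items":{"type":"array","items":{"type":"number"}}},"yaw":{"type":"array","items":{"type":"number"}},"grip":{"type":"array","items":{"type":"number"}}},"required":["slide","yaw","grip"]}

```bash
ls; mkdir -p pics
cat > h.py <<'E'
import numpy as np,cv2
from plant import readout,cams,workorder,manip
def grab(n,f):
    d=cams.grab_frame(n); cv2.imwrite('pics/'+f,cv2.cvtColor(d['image'],cv2.COLOR_RGB2BGR)); return d
def proj(d,X):
    c=np.array(X)@np.array(d['R']).T+np.array(d['t']); p=c@np.array(d['mtx']).T; return p[...,:2]/p[...,2:]
def back(d,u,v,z):
    r=np.array(d['R']).T@np.linalg.solve(d['mtx'],[u,v,1]); c=-np.array(d['R']).T@d['t']; return c+r*(z-c[2])/r[2]
E
python3 - <<'E'
from h import *
import pickle
for n in('top','side'):
    d=grab(n,n+'0.png'); pickle.dump(d,open(n+'.pkl','wb'))
    print(n,-np.array(d['R']).T@d['t'],np.round(d['R'],2).tolist(),d['mtx'][0][0])
print(readout.state(),manip.finger_overhang)
E
```

```text
pics
top [ 0.29404734 -0.10979675  1.31742818] [[0.05, -1.0, 0.0], [-0.97, -0.05, -0.23], [0.23, 0.01, -0.97]] 464.47978125099536
side [-0.55801615 -1.02413189  0.69117888] [[0.64, -0.77, 0.02], [-0.3, -0.27, -0.92], [0.71, 0.58, -0.4]] 479.40814430932943
{'time': 0.1, 'joint_pos': array([ 1.10700349e+00,  5.32775367e-02,  1.61415579e+00,  4.14675308e-05,
        1.47600021e+00, -1.19007956e-01]), 'joint_vel': array([-0.00156309, -0.00184814, -0.00307791, -0.00074078,  0.00026739,
       -0.00230724]), 'joint_efforts': array([ 4.34107415e-04, -3.94904923e+01, -3.71361530e+01, -1.06938965e-04,
        3.93930895e-03,  2.75045437e-06]), 'tool_pos': array([0.21099619, 0.58773205, 0.24119473]), 'tool_rot': array([-0.69600572,  0.69724415, -0.12149926,  0.12109733]), 'contact_force': array([-0.44081485,  0.27612739, -0.43214144]), 'ft_torque': array([0.05139171, 0.02513025, 0.00987452]), 'gripper_width': 0.9985784561939917} 0.011
```

View pics/top0.png

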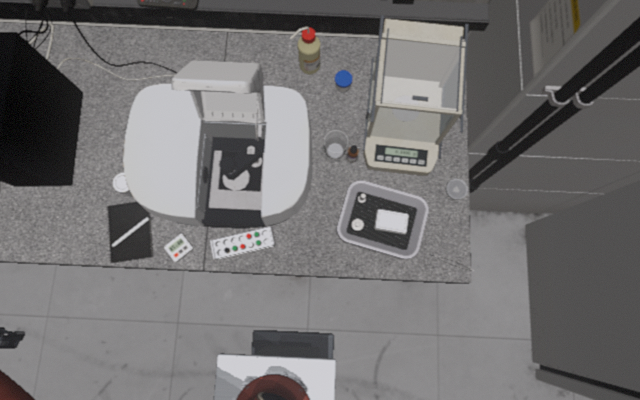

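View pics/side0.png

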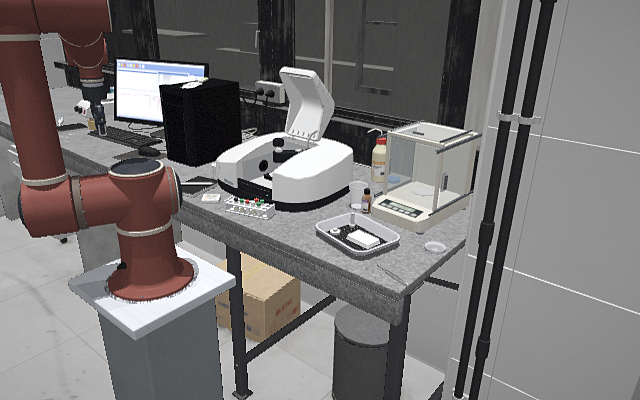

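Run:
```python
from h import *
a=cv2.imread('pics/top0.png')[130:270,320:480]; cv2.imwrite('pics/t0z.png',cv2.resize(a,None,fx=5,fy=4.2857142 and 5,interpolation=cv2.INTER_CUBIC)[:600])
a=cv2.imread('pics/side0.png')[200:275,305:405]; cv2.imwrite('pics/s0z.png',cv2.resize(a,None,fx=8,fy=8,interpolation=cv2.INTER_CUBIC))
```

```text
(no output)
```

View pics/t0z.png

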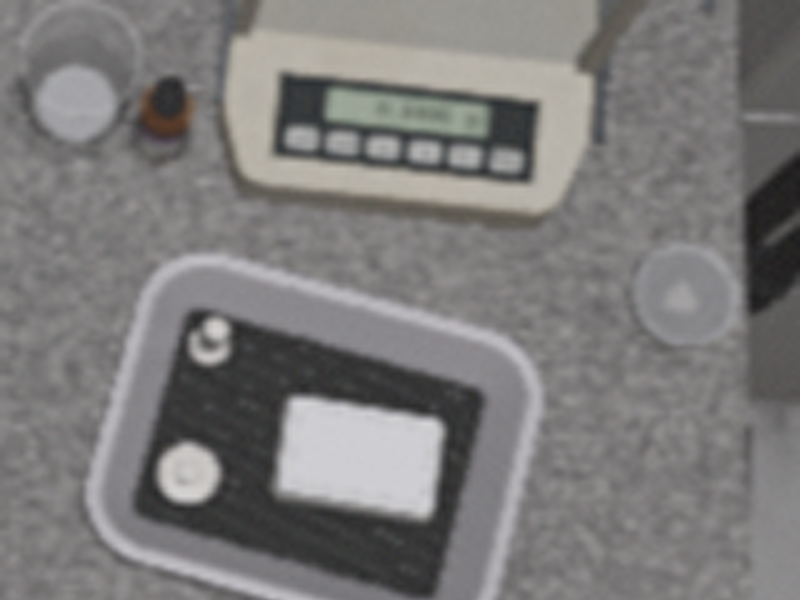

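View pics/s0z.png

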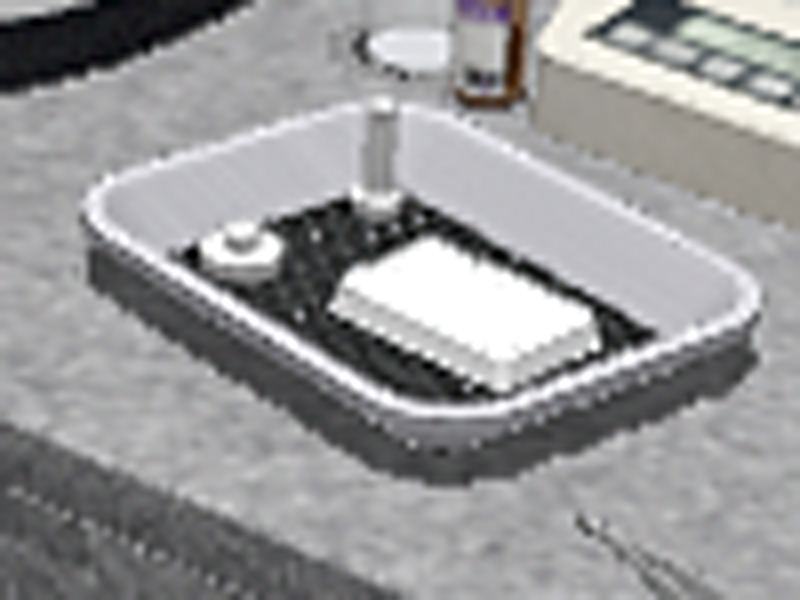

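```bash
cat > fit.py <<'E'
from h import *
import pickle
from scipy.optimize import least_squares
T=pickle.load(open('top.pkl','rb'));S=pickle.load(open('side.pkl','rb'))
def unz(p,o,s): return (np.array(p,float)+.5)/s-.5+np.array(o)
def rect(x,y,a,lx,ly,z):
    c,s=np.cos(a),np.sin(a); P=np.array([[lx,ly],[lx,-ly],[-lx,-ly],[-lx,ly]])/2
    return np.c_[P@np.array([[c,s],[-s,c]])+[x,y],np.full(4,z)]
def fit(pts,lx,ly,z,d):
    f=lambda q:(proj(d,rect(*q,lx,ly,z))-pts).ravel()
    p0=np.mean([back(d,*p,z) for p in pts],0)
    r=least_squares(f,[p0[0],p0[1],-.2]); return r.x,r.fun.reshape(-1,2)
if __name__=='__main__':
    tp=unz([(190,310),(482,390),(435,597),(138,515)],(320,130),5)
    print(fit(tp,.132,.184,.003,T))
    pp=unz([(288,398),(444,418),(433,519),(275,493)],(320,130),5)
    q,r=fit(pp,.0575,.0895,.010,T);print(q,r)
    sp=unz([(433,237),(593,313),(505,362),(345,285)],(305,200),8)
    q,r=fit(sp,.055,.087,.017,S);print('side',q,r)
    for n,p,z in(('plunger',(216,328),.051),('plfoot',(209,345),.006),('base',(188,473),.012)):
        print(n,back(T,*unz(p,(320,130),5),z))
    for n,p,z in (('plfoot',(376,200),.006),('base',(243,250),.012)): print(n,back(S,*unz(p,(305,200),8),z))
E
python3 fit.py
```

```text
(array([ 0.53564111, -0.27718721, -0.22197287]), array([[-1.12986961, -1.5365004 ],
       [ 2.11140845, -1.07887346],
       [ 1.25990627,  1.57826317],
       [-2.24483748,  0.80956344]]))
[ 0.5325568  -0.30431671 -0.10308206] [[ 0.05901109 -0.3176415 ]
 [-0.13968803  0.27215324]
 [-0.11011794 -0.23773914]
 [ 0.19049465  0.28614925]]
side [ 0.53286176 -0.30513585 -0.12839236] [[ 1.11702829e-03  1.16563096e-01]
 [ 1.15969335e+00  3.48444455e-01]
 [ 2.74340108e-03 -3.56580543e-02]
 [-1.17876105e+00 -5.97577879e-01]]
plunger [ 0.59440149 -0.2167536   0.051     ]
plfoot [ 0.59477731 -0.21677117  0.006     ]
base [ 0.51819036 -0.20636104  0.012     ]
plfoot [ 0.59679667 -0.21561546  0.006     ]
base [ 0.51572921 -0.20996845  0.012     ]
```

```bash
cat >> h.py <<'E'
from scipy.spatial.transform import Rotation as Ro
TR=np.array([.5356,-.2772,0]);A=-.222
RT=Ro.from_euler('z',A).as_matrix()
def tf(p): return RT.T@(np.array(p)-TR)
def wf(p): return RT@np.array(p)+TR
def toolR(s): w,x,y,z=s['tool_rot'];return Ro.from_quat([x,y,z,w]).as_matrix()
def need(target_world):
    s=readout.state();return np.round(toolR(s).T@(np.array(target_world)-s['tool_pos'])*100,2)
def rep():
    s=readout.state();R=toolR(s)
    print('t',s['time'],'tray',np.round(tf(s['tool_pos'])*1e3,1),'F tray',np.round(RT.T@s['contact_force'],2),'w',round(s['gripper_width'],3))
    return s
E
python3 - <<'E'
from h import *
import pickle
from fit import unz
s=rep();R=toolR(s);print(np.round(R,3)); print(np.round(RT.T@R,3))
T=pickle.load(open('top.pkl','rb'))
z0=lambda p,z: np.round(np.r_[back(T,*unz(p,(320,130),5),z)[:2],tf(back(T,*unz(p,(320,130),5),z))]*1000)
for n,p,z in(('balL',(245,185),.0),('balR',(545,215),.0),('balLtop',(245,165),.05),('towerL',(240,35),.08),('towerR',(580,70),.08),('bottle',(168,95),.088),('petri',(685,295),.014),('rimTL',(200,262),.029),('rimR',(538,400),.029),('rimR2',(500,590),.029)): print(n,z0(p,z))
print(back(T,200,222,0),back(T,200,215,.1),back(T,310,130,.1),back(T,305,100,.1),back(T,260,65,.3))
# yaw needed
zt=RT.T@R
print('tool z in tray',zt[:,2],'x',zt[:,0])
E
```

```text
t 0.1 tray [-507.1  772.2  241.2] F tray [-0.49  0.17 -0.43] w 0.999
[[ 0.941 -0.001  0.338]
 [-0.338 -0.002  0.941]
 [-0.    -1.    -0.002]]
[[ 0.992 -0.     0.122]
 [-0.122 -0.002  0.992]
 [-0.    -1.    -0.002]]
balL [ 694. -236.  146.   75.    0.]
balR [ 684. -413.  175. -100.    0.]
balLtop [ 691. -231.  141.   79.   50.]
towerL [ 758. -223.  205.  101.   80.]
towerR [ 746. -415.  236.  -88.   80.]
bottle [ 718. -183.  157.  132.   88.]
petri [ 636. -491.  145. -186.   14.]
rimTL [ 638. -208.   85.   90.   29.]
rimR [ 566. -402.   58. -115.   29.]
rimR2 [ 458. -380.  -53. -118.   29.]
[0.50531809 0.24395221 0.        ] [0.5080937  0.21909462 0.1       ] [ 0.76201879 -0.06095546  0.1       ] [ 0.85119284 -0.0421605   0.1       ] [0.84508053 0.05975865 0.3       ]
tool z in tray [ 0.12248009  0.9924693  -0.00182296] x [ 9.92470855e-01 -1.22480754e-01 -2.59544718e-04]
```

Request:
play_rows(
  slide=[
    [2.5,-0.2,-3.7],
    [2.5,-0.2,-3.7],
    [2.5,-0.2,-3.7],
    [2.5,-0.2,-3.7],
    [2.5,-0.2,-3.7],
    [2.5,-0.2,-3.7],
    [2.5,-0.2,-3.7],
    [2.5,-0.2,-3.7],
    [2.5,-0.2,-3.7],
    [2.5,0,-3.7],
    [2.5,0,-3.7],
    [2.5,0,-3.7],
  ],
  yaw=[-7,0,0,0,0,0,0,0,0,0,0,0],
  grip=[0,0,0,0,0,0,0,0,0,0,0,0],
)

```text
time: 1.3
tool_pos: [0.4006, 0.0855, 0.26]
tool_rot: [0.703, -0.703, 0.078, -0.079]
contact_force: [0.1, 0.4, -0.2]
gripper_width: 0.501
```

Run:
```python
from h import *
s=rep();print(np.round(RT.T@toolR(s),3),s['joint_pos'])
```

```text
t 1.3 tray [-211.5  324.1  260. ] F tray [ 0.05  0.37 -0.18] w 0.501
[[ 1.     0.     0.001]
 [-0.001  0.     1.   ]
 [ 0.    -1.     0.   ]] [ 2.79905558e-02 -5.12814064e-01  2.05958946e+00  1.45474735e-04
  1.59456880e+00 -1.32015269e+00]
```

Request:
play_rows(
  slide=[
    [1.6,0,-3.5],
    [1.6,0,-3.5],
    [1.6,0,-3.5],
    [1.6,0,-3.5],
    [1.6,1,-3.5],
    [1.6,1,-3.5],
    [1.6,2,-3.5],
    [1.6,2,-3.5],
    [1.6,3,-3.5],
    [1.6,3,-3.5],
    [0,3,0],
    [0,2,0],
  ],
  yaw=[0,0,0,0,0,0,0,0,0,0,0,0],
  grip=[0,0,0,0,0,0,0,0,0,0,0,0],
)

```text
time: 2.5
tool_pos: [0.4779, -0.2896, 0.087]
tool_rot: [0.704, -0.702, 0.081, -0.078]
contact_force: [1.1, -0.2, 0.1]
gripper_width: 0.497
```

```bash
cat > look.py <<'E'
import sys
from h import *
n=sys.argv[1]
rep()
if 't' in sys.argv[2]:
    grab('top','t%s.png'%n);a=cv2.imread('pics/t%s.png'%n)[165:265,330:440];cv2.imwrite('pics/t%sz.png'%n,cv2.resize(a,None,fx=6,fy=6,interpolation=cv2.INTER_CUBIC)[:600])
if 's' in sys.argv[2]:
    grab('side','s%s.png'%n);a=cv2.imread('pics/s%s.png'%n)[190:265,305:405];cv2.imwrite('pics/s%sz.png'%n,cv2.resize(a,None,fx=8,fy=8,interpolation=cv2.INTER_CUBIC))
E
python3 look.py 1 ts
```

```text
t 2.5 tray [-53.5 -24.8  87. ] F tray [1.15 0.08 0.09] w 0.497
```

View pics/t1z.png

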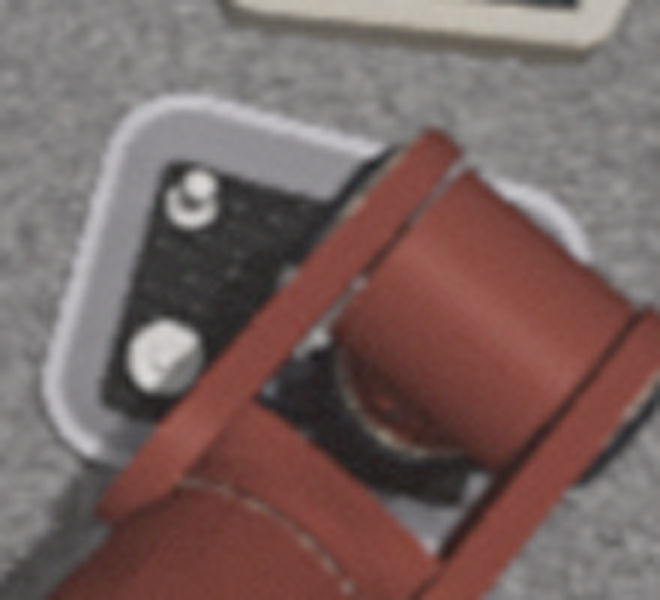

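View pics/s1z.png

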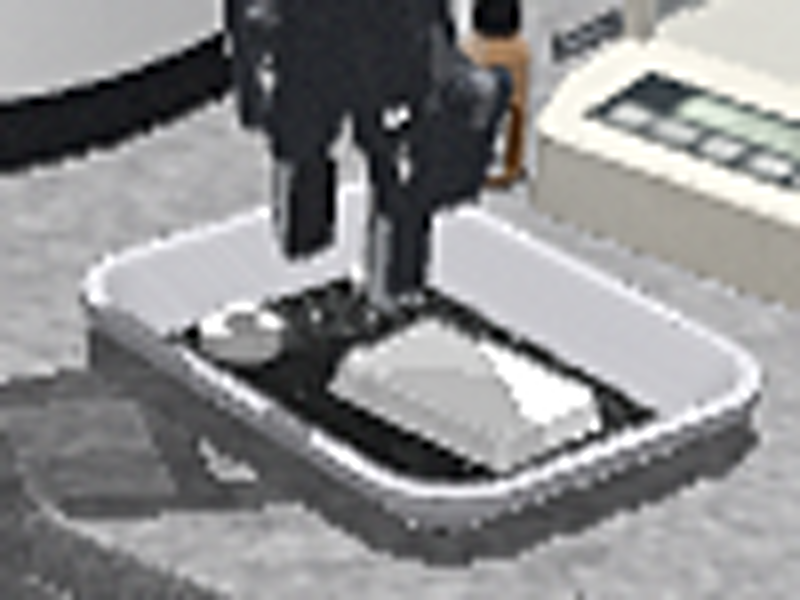

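```bash
cat >> h.py <<'E'
def pz(d,P,o=(305,190),s=8): return np.round((proj(d,np.array([wf(p) for p in P]))-np.array(o)+.5)*s-.5)
E
python3 - <<'E'
from h import *
import pickle
S=pickle.load(open('side.pkl','rb'))
for z in(.076,.070):print(pz(S,[[-.0535+dx,-.0248+dy,z] for dy in(.021,.036,-.021,-.036) for dx in(-.011,.011)]).tolist())
E
```

```text
[[296.0, 261.0], [341.0, 246.0], [270.0, 247.0], [315.0, 232.0], [371.0, 302.0], [416.0, 287.0], [398.0, 318.0], [444.0, 302.0]]
[[295.0, 276.0], [341.0, 261.0], [269.0, 262.0], [315.0, 247.0], [370.0, 317.0], [415.0, 301.0], [397.0, 332.0], [443.0, 316.0]]
```

Request:
play_rows(
  slide=[
    [0,1.5,0],
    [0,1.5,0],
    [0,1.5,0],
    [0,1,0],
    [0,0.5,0],
    [0,0.3,0],
    [0,0.2,0],
    [0,0.1,0],
    [0,0,0],
  ],
  yaw=[0,0,0,0,0,0,0,0,0],
  grip=[0,0,0,0,0,0,0,0,0],
)

```text
time: 3.5
tool_pos: [0.4796, -0.2897, 0.0247]
tool_rot: [-0.703, 0.703, -0.078, 0.079]
contact_force: [-0.1, -0.5, 0.8]
gripper_width: 0.501
```

```bash
python3 look.py 2 s
```

```text
t 3.5 tray [-51.8 -24.5  24.7] F tray [ 0.03 -0.54  0.83] w 0.501
```

View pics/s2z.png

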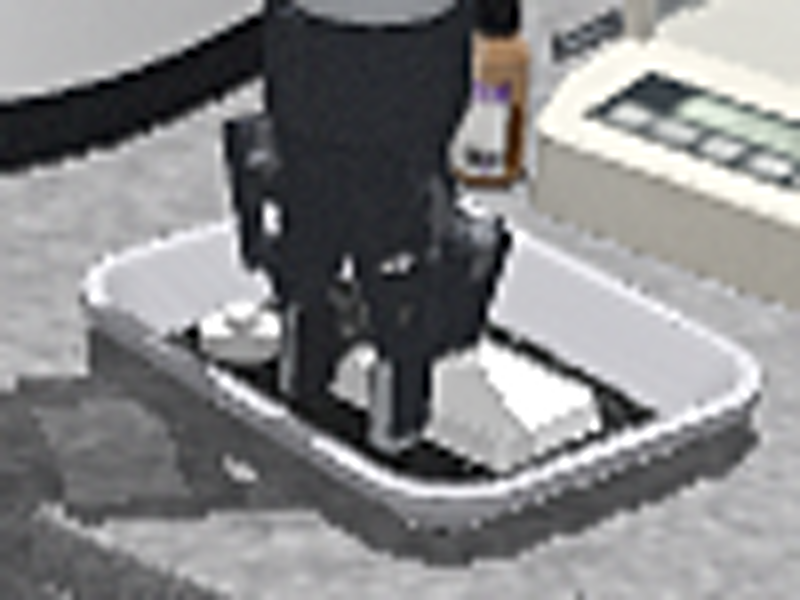

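Request:
play_rows(
  slide=[
    [0,0.15,0],
    [0,0.15,0],
    [0,0.1,0],
    [0,0.1,0],
    [0,0,0],
  ],
  yaw=[0,0,0,0,0],
  grip=[0,0,0,0,0],
)

```text
time: 4.05
tool_pos: [0.4793, -0.2893, 0.0191]
tool_rot: [0.703, -0.703, 0.079, -0.078]
contact_force: [0.5, 0.6, 0.3]
gripper_width: 0.498
```

Request:
play_rows(
  slide=[
    [0,0.1,0],
    [0,0.1,0],
    [0,0,0],
  ],
  yaw=[0,0,0],
  grip=[0,0,0],
)

```text
time: 4.35
tool_pos: [0.4793, -0.2893, 0.0171]
tool_rot: [0.703, -0.703, 0.079, -0.078]
contact_force: [-0.2, -0.1, -0.5]
gripper_width: 0.502
```

Request:
play_rows(
  slide=[
    [0.3,0.1,0],
    [0.4,0,0],
    [0.4,0,0],
    [0.4,0,0],
    [0.4,0,0],
    [0.4,0,0],
    [0.4,0,0],
    [0.4,0,0],
    [0.4,0,0],
    [0.4,0,0],
    [0,0,0],
  ],
  yaw=[0,0,0,0,0,0,0,0,0,0,0],
  grip=[0,0,0,0,0,0,0,0,0,0,0],
)

```text
time: 5.45
tool_pos: [0.5181, -0.2983, 0.0165]
tool_rot: [-0.703, 0.703, -0.078, 0.079]
contact_force: [-0.2, 0.5, -0.2]
gripper_width: 0.497
```

```bash
python3 look.py 3 s
```

```text
t 5.45 tray [-12.5 -24.4  16.5] F tray [-0.28  0.42 -0.19] w 0.497
```

View pics/s3z.png

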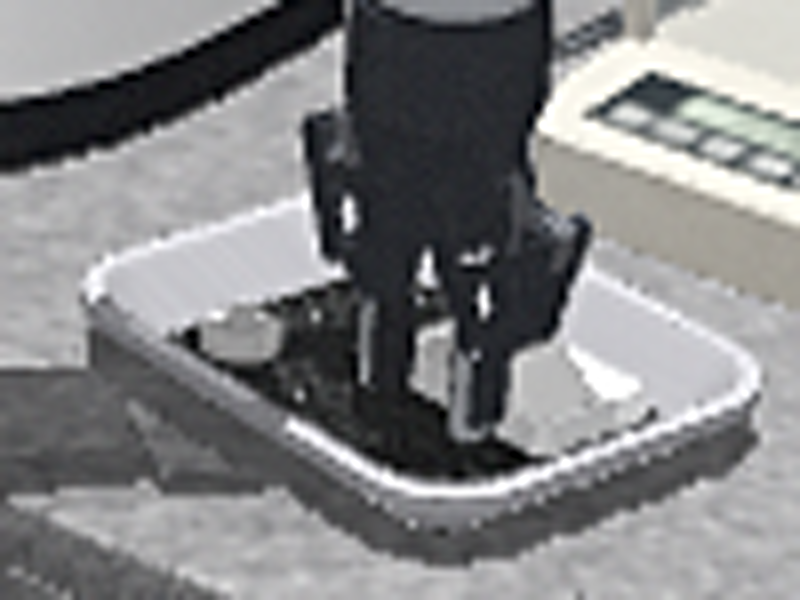

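Request:
play_rows(
  slide=[
    [0.3,0,0],
    [0.3,0,0],
    [0.2,0,0],
    [0.2,0,0],
    [0.2,0,0],
  ],
  yaw=[0,0,0,0,0],
  grip=[0,0,0,0,0],
)

```text
time: 6.0
tool_pos: [0.5286, -0.3005, 0.0162]
tool_rot: [0.703, -0.703, 0.079, -0.078]
contact_force: [-3.7, 0.6, 1.9]
gripper_width: 0.502
```

Request:
play_rows(
  slide=[
    [0.2,0,0],
    [0.2,0,0],
    [0.2,0,0],
  ],
  yaw=[0,0,0],
  grip=[0,0,0],
)

```text
time: 6.3
tool_pos: [0.5351, -0.3021, 0.0163]
tool_rot: [-0.703, 0.703, -0.079, 0.079]
contact_force: [-3.0, -0.1, 1.1]
gripper_width: 0.503
```

```bash
python3 look.py 4 s
```

```text
t 6.3 tray [  5.  -24.3  16.3] F tray [-2.89 -0.79  1.11] w 0.503
```

View pics/s4z.png

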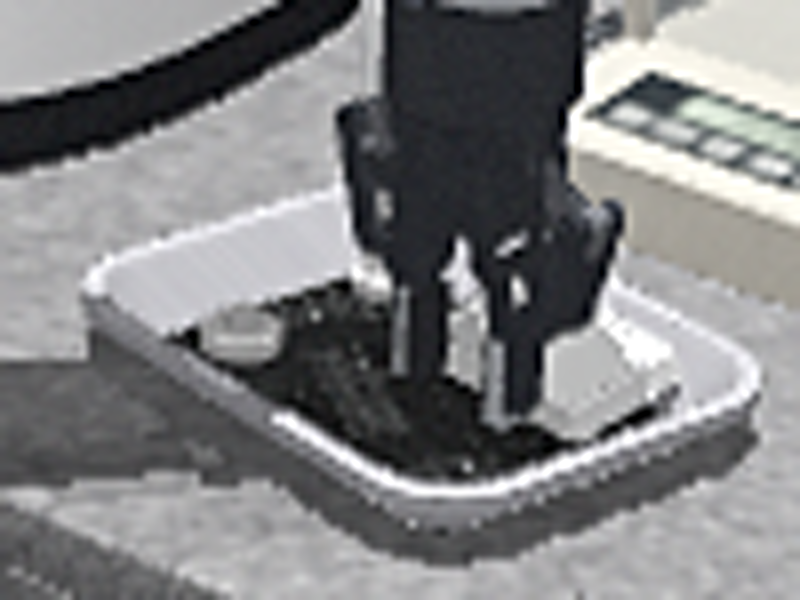

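Request:
play_rows(
  slide=[
    [0.2,0,0],
    [0.2,0,0],
    [0.2,0,0],
    [0.2,0,0],
    [0.2,0,0],
    [0.2,0,0],
  ],
  yaw=[0,0,0,0,0,0],
  grip=[0,0,0,0,0,0],
)

```text
time: 6.95
tool_pos: [0.5471, -0.3047, 0.0163]
tool_rot: [-0.703, 0.703, -0.078, 0.079]
contact_force: [-0.3, -0.3, -0.6]
gripper_width: 0.502
```

Request:
play_rows(
  slide=[
    [0.2,0,0],
    [0.2,0,0],
    [0.2,0,0],
    [0.2,0,0],
  ],
  yaw=[0,0,0,0],
  grip=[0,0,0,0],
)

```text
time: 7.35
tool_pos: [0.5547, -0.3065, 0.0163]
tool_rot: [-0.703, 0.703, -0.079, 0.079]
contact_force: [-0.7, -0.2, 0.1]
gripper_width: 0.504
```

```bash
python3 look.py 5 s
```

```text
t 7.35 tray [ 25.1 -24.4  16.3] F tray [-0.68 -0.38  0.07] w 0.504
```

View pics/s5z.png

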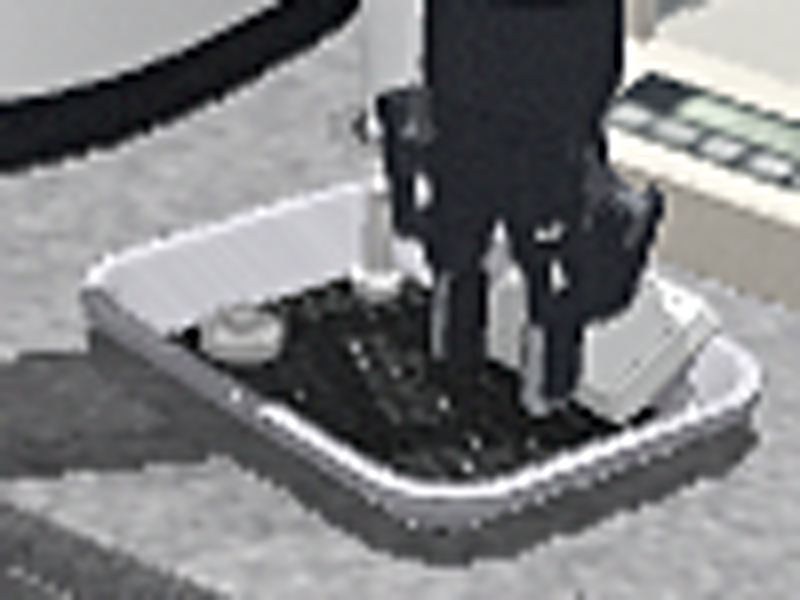

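Request:
play_rows(
  slide=[
    [0.2,0,0],
    [0.2,0,0],
    [0.2,0,0],
    [0.2,0,0],
    [0.2,0,0],
  ],
  yaw=[0,0,0,0,0],
  grip=[0,0,0,0,0],
)

```text
time: 7.9
tool_pos: [0.5644, -0.3087, 0.0163]
tool_rot: [0.703, -0.703, 0.079, -0.079]
contact_force: [-0.9, -0.3, -0.0]
gripper_width: 0.504
```

Request:
play_rows(
  slide=[
    [0.2,0,0],
    [0.1,0,0],
    [0.1,0,0],
  ],
  yaw=[0,0,0],
  grip=[0,0,0],
)

```text
time: 8.2
tool_pos: [0.5682, -0.3095, 0.0163]
tool_rot: [0.703, -0.703, 0.079, -0.078]
contact_force: [-0.8, -0.3, -0.0]
gripper_width: 0.501
```

```bash
python3 look.py 6 s
```

```text
t 8.2 tray [ 38.9 -24.4  16.3] F tray [-0.73 -0.51 -0.  ] w 0.501
```

View pics/s6z.png

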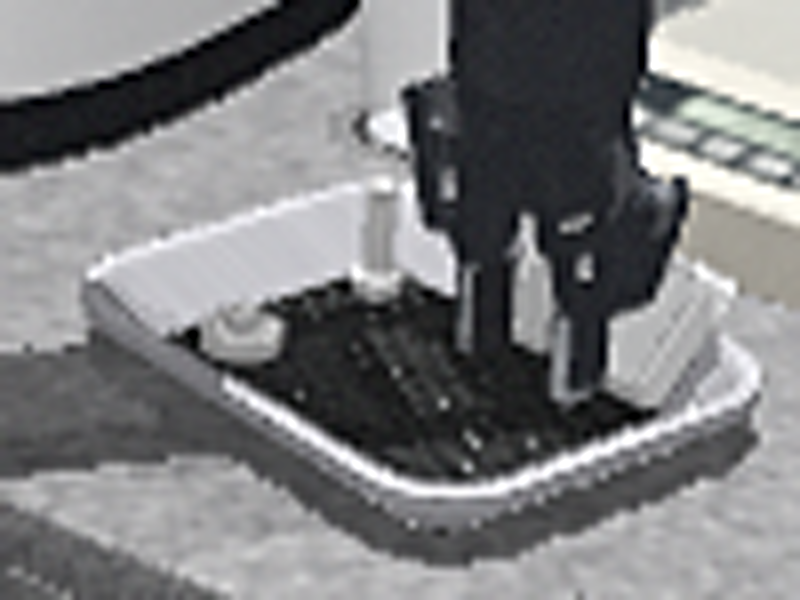

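Request:
play_rows(
  slide=[
    [0.15,0,0],
    [0.15,0,0],
    [0.1,0,0],
  ],
  yaw=[0,0,0],
  grip=[0,0,0],
)

```text
time: 8.55
tool_pos: [0.5721, -0.3104, 0.0163]
tool_rot: [0.703, -0.703, 0.079, -0.079]
contact_force: [-0.1, 0.9, -0.2]
gripper_width: 0.499
```

```bash
python3 look.py 7 s
```

```text
t 8.55 tray [ 43.  -24.3  16.3] F tray [-0.33  0.89 -0.21] w 0.499
```

View pics/s7z.png

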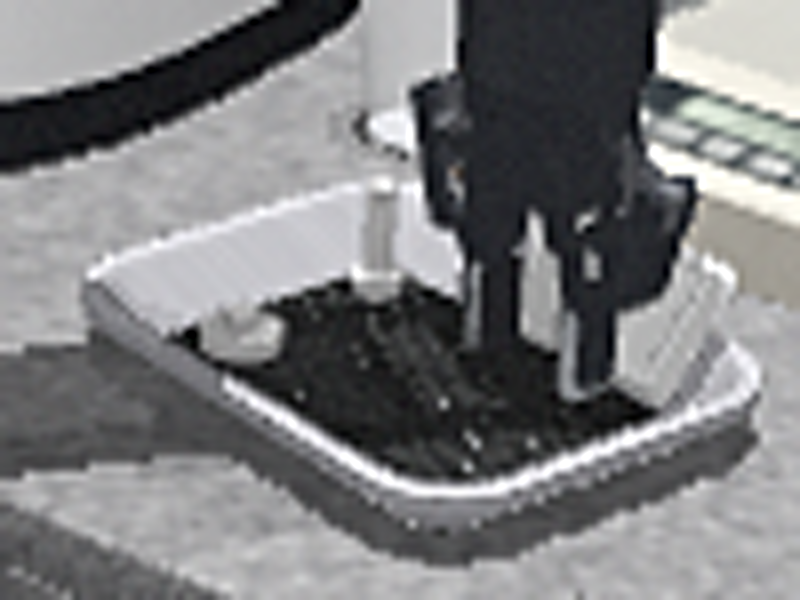

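Request:
play_rows(
  slide=[
    [0.1,0,0],
    [0.1,0,0],
    [0.1,0,0],
  ],
  yaw=[0,0,0],
  grip=[0,0,0],
)

```text
time: 8.9
tool_pos: [0.575, -0.311, 0.0163]
tool_rot: [0.703, -0.703, 0.079, -0.078]
contact_force: [-1.8, -0.2, 0.2]
gripper_width: 0.503
```

Request:
play_rows(
  slide=[
    [0.1,0,0],
    [0.1,0,0],
  ],
  yaw=[0,0],
  grip=[0,0],
)

```text
time: 9.1
tool_pos: [0.5754, -0.3111, 0.0161]
tool_rot: [0.703, -0.702, 0.08, -0.077]
contact_force: [-8.8, 2.5, 4.2]
gripper_width: 0.502
```

Request:
play_rows(
  slide=[
    [-0.2,0,0],
    [-0.3,0,0],
    [-1,0,0],
    [-2,0,0],
    [-3,0,0],
    [0,-2,0],
    [0,-4,0],
    [0,-4,0],
    [0,-3,0],
    [0,0,0],
  ],
  yaw=[0,0,0,0,0,0,0,0,0,0],
  grip=[0,0,0,0,0,0,0,0,0,0],
)

```text
time: 10.1
tool_pos: [0.5162, -0.2993, 0.153]
tool_rot: [-0.701, 0.705, -0.075, 0.082]
contact_force: [1.6, 0.5, 0.1]
gripper_width: 0.497
```

```bash
python3 look.py 8 s
python3 - <<'E'
from h import *
import pickle
S=pickle.load(open('side.pkl','rb'))
c,s=np.cos(np.radians(55)),np.sin(np.radians(55))
# tray coords of plate leaning: wells bottom at (66,3)
def P(u,v,y): return [.066+u*c-v*s, y, .003+u*s+v*c]
for y0 in(-.02,-.027,-.035):
  print(y0,pz(S,[P(0,0,y0-.046),P(.06,0,y0-.046),P(.0575,.014,y0-.0435),P(.0025,.014,y0-.0435),P(.0575,.014,y0+.0435),P(.0025,.014,y0+.0435)]).tolist())
E
```

```text
t 10.1 tray [-14.1 -25.8 153. ] F tray [1.45 0.8  0.06] w 0.497
-0.02 [[653.0, 403.0], [726.0, 266.0], [699.0, 258.0], [632.0, 385.0], [542.0, 181.0], [478.0, 303.0]]
-0.027 [[666.0, 410.0], [740.0, 272.0], [712.0, 264.0], [645.0, 392.0], [555.0, 187.0], [490.0, 309.0]]
-0.035 [[681.0, 418.0], [755.0, 279.0], [728.0, 272.0], [660.0, 400.0], [569.0, 193.0], [504.0, 316.0]]
```

View pics/s8z.png

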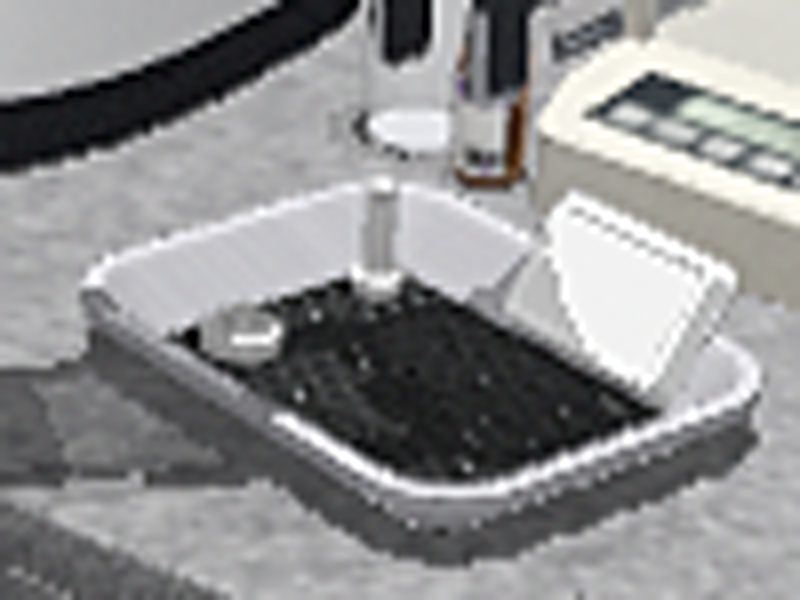

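Request:
play_rows(
  slide=[
    [2,0,0],
    [3,0,0],
    [3,0,0],
    [3,0,0],
    [2,0,0],
    [0.6,0,-0.1],
    [0,1,0],
    [0,2,0],
    [0,2,0],
    [0,1,0],
    [0,0,0],
  ],
  yaw=[0,0,0,0,0,0,0,0,0,0,0],
  grip=[0,0,0,0,0,0,0,0,0,0,0],
)

```text
time: 11.25
tool_pos: [0.6435, -0.327, 0.0829]
tool_rot: [0.704, -0.702, 0.081, -0.077]
contact_force: [-1.3, 0.8, -0.2]
gripper_width: 0.502
```

```bash
python3 look.py 9 s
```

```text
t 11.25 tray [116.2 -24.8  82.9] F tray [-1.47  0.49 -0.25] w 0.502
```

View pics/s9z.png

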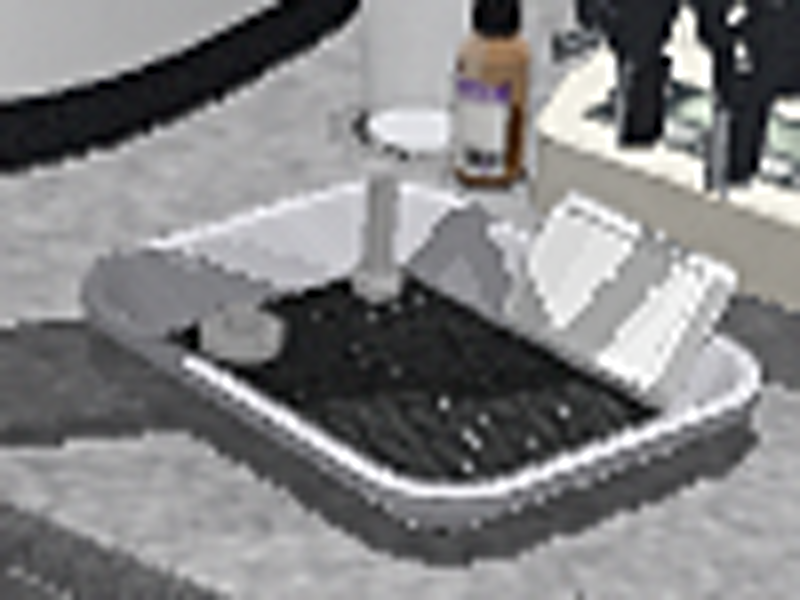

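Request:
play_rows(
  slide=[
    [0.6,0,0],
    [0,0,0],
  ],
  yaw=[0,0],
  grip=[0,0],
)

```text
time: 11.5
tool_pos: [0.6532, -0.3302, 0.0882]
tool_rot: [-0.702, 0.703, -0.077, 0.08]
contact_force: [0.2, -0.3, -0.1]
gripper_width: 0.503
```

```bash
python3 -c "
from h import *
rep()"
```

```text
t 11.5 tray [126.3 -25.8  88.2] F tray [ 0.28 -0.23 -0.09] w 0.503
```

Request:
play_rows(
  slide=[
    [0,1,0],
    [0,1,0],
    [0,1,0],
    [0,0.5,0],
    [0,0,0],
    [0,0,0],
  ],
  yaw=[0,0,0,0,0,0],
  grip=[0,0,0,0,0,0],
)

```text
time: 12.1
tool_pos: [0.6517, -0.3295, 0.051]
tool_rot: [0.703, -0.703, 0.079, -0.078]
contact_force: [-0.2, 0.2, 0.8]
gripper_width: 0.502
```

```bash
python3 look.py 10 s;python3 - <<'E'
from h import *
import pickle
S=pickle.load(open('side.pkl','rb'));q=tf(readout.state()['tool_pos'])
print(pz(S,[q+[dx,dy,-.011] for dy in(.021,.036,-.021,-.036) for dx in(-.011,.011)]).tolist())
E
```

```text
t 12.1 tray [124.8 -25.4  51. ] F tray [-0.28  0.17  0.82] w 0.502
[[637.0, 228.0], [676.0, 215.0], [610.0, 215.0], [649.0, 202.0], [713.0, 266.0], [752.0, 251.0], [740.0, 279.0], [780.0, 265.0]]
```

View pics/s10z.png

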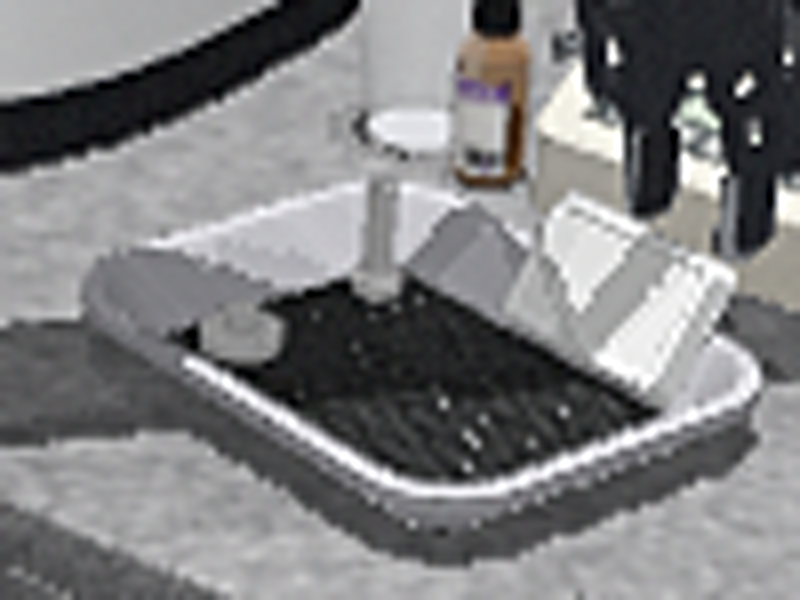

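Request:
play_rows(
  slide=[
    [0,0.3,0],
    [0,0.4,0],
    [-0.3,0,0],
    [-0.3,0,0],
    [-0.3,0,0],
    [-0.2,0,0],
    [-0.2,0,0],
    [-0.2,0,0],
    [-0.2,0,0],
  ],
  yaw=[0,0,0,0,0,0,0,0,0],
  grip=[0,0,0,0,0,0,0,0,0],
)

```text
time: 13.05
tool_pos: [0.6352, -0.3258, 0.0445]
tool_rot: [-0.703, 0.703, -0.078, 0.079]
contact_force: [-0.0, -0.9, -0.3]
gripper_width: 0.499
```

```bash
python3 look.py 11 s
```

```text
t 13.05 tray [107.9 -25.5  44.5] F tray [ 0.15 -0.85 -0.27] w 0.499
```

View pics/s11z.png

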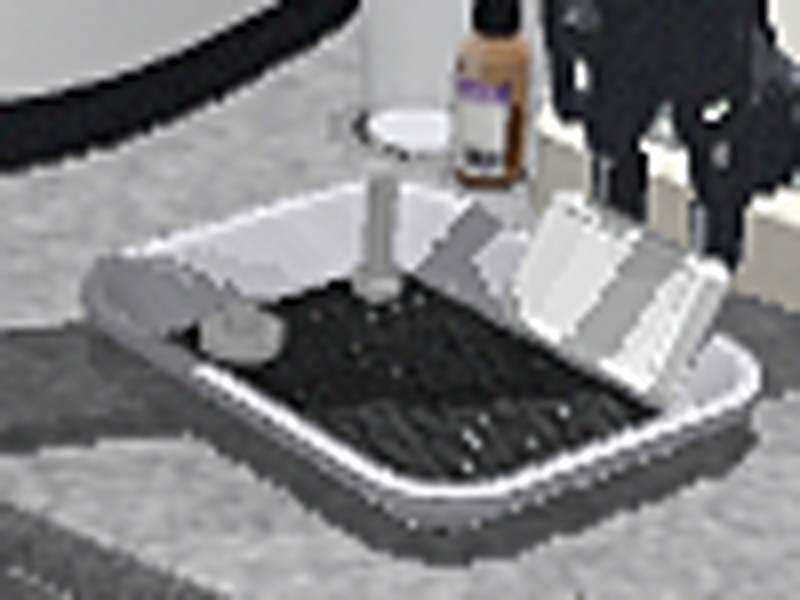

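Request:
play_rows(
  slide=[
    [-0.3,0,0],
    [-0.3,0,0],
    [-0.3,0,0],
    [-0.3,0,0],
    [-0.3,0,0],
    [0,0,0],
  ],
  yaw=[0,0,0,0,0,0],
  grip=[0,0,0,0,0,0],
)

```text
time: 13.7
tool_pos: [0.6201, -0.3223, 0.0442]
tool_rot: [0.703, -0.703, 0.079, -0.078]
contact_force: [-1.1, -0.2, -0.4]
gripper_width: 0.5
```

```bash
python3 look.py 12 s
```

```text
t 13.7 tray [ 92.4 -25.4  44.2] F tray [-1.06 -0.48 -0.44] w 0.5
```

View pics/s12z.png

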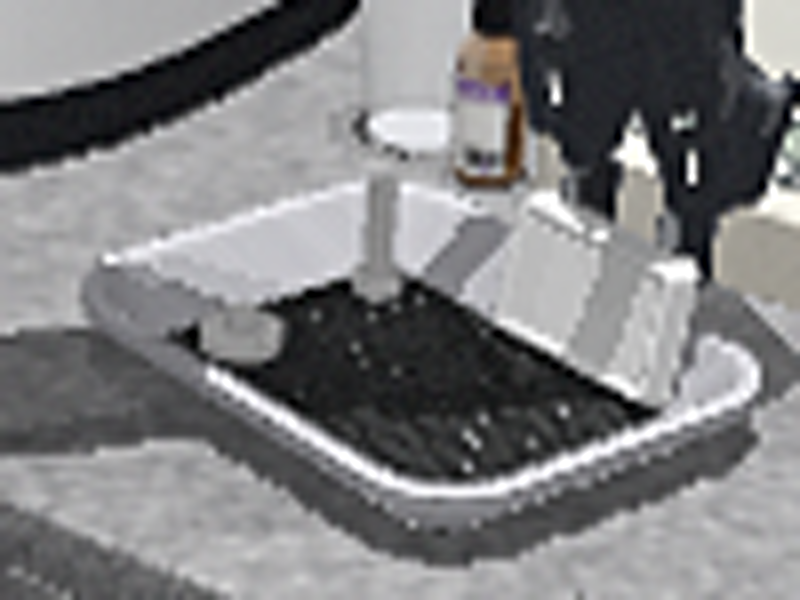

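Request:
play_rows(
  slide=[
    [-0.3,-0.1,0],
    [-0.3,-0.1,0],
    [-0.3,-0.1,0],
    [-0.3,-0.1,0],
    [-0.3,-0.1,0],
    [0,0,0],
  ],
  yaw=[0,0,0,0,0,0],
  grip=[0,0,0,0,0,0],
)

```text
time: 14.35
tool_pos: [0.6057, -0.3191, 0.0495]
tool_rot: [-0.703, 0.703, -0.079, 0.079]
contact_force: [-0.5, 1.0, 0.3]
gripper_width: 0.498
```

```bash
python3 look.py 13 s
```

```text
t 14.35 tray [ 77.6 -25.4  49.5] F tray [-0.69  0.84  0.29] w 0.498
```

View pics/s13z.png

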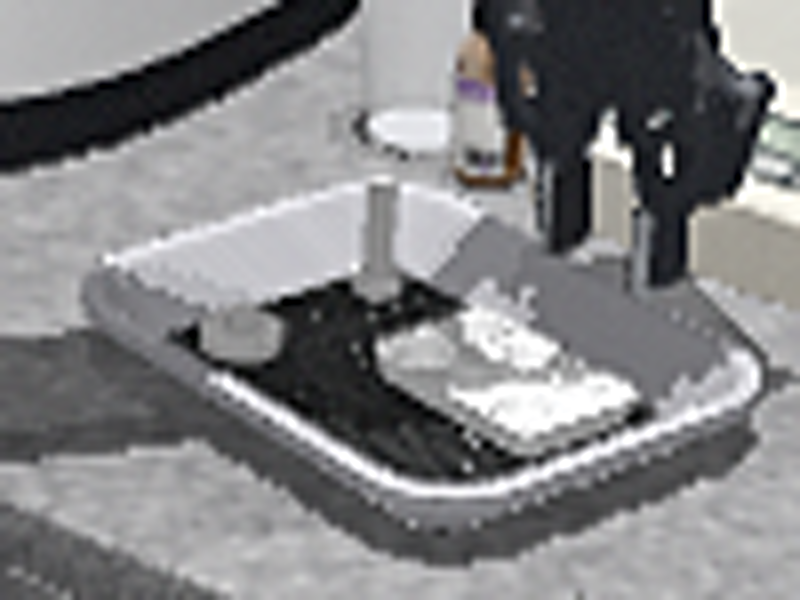

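It has fallen over, wells up. I'll raise the arm clear and check.

Request:
play_rows(
  slide=[
    [0,-1,0],
    [0,-3,0],
    [0,-4,0],
    [0,-4,0],
    [0,-3,0],
    [-3,-2,3],
    [-4,0,4],
    [-4,0,4],
    [-4,0,4],
    [-4,0,4],
    [-2,0,3],
    [0,0,0],
  ],
  yaw=[0,0,0,0,0,0,0,0,0,0,0,0],
  grip=[0,0,0,0,0,0,0,0,0,0,0,0],
)

```text
time: 15.6
tool_pos: [0.4625, -0.0774, 0.2201]
tool_rot: [0.703, -0.703, 0.077, -0.078]
contact_force: [-0.0, -0.2, -0.5]
gripper_width: 0.499
```

Request:
play_rows(
  slide=[
    [0,0,0],
    [0,0,0],
    [0,0,0],
    [0,0,0],
    [0,0,0],
  ],
  yaw=[0,0,0,0,0],
  grip=[0,0,0,0,0],
)

```text
time: 16.1
tool_pos: [0.4639, -0.081, 0.2191]
tool_rot: [0.703, -0.703, 0.079, -0.079]
contact_force: [0.1, -1.1, 0.3]
gripper_width: 0.498
```

```bash
python3 look.py 14 ts
```

```text
t 16.1 tray [-113.1  175.6  219.1] F tray [ 0.3  -1.03  0.3 ] w 0.498
```

View pics/t14z.png

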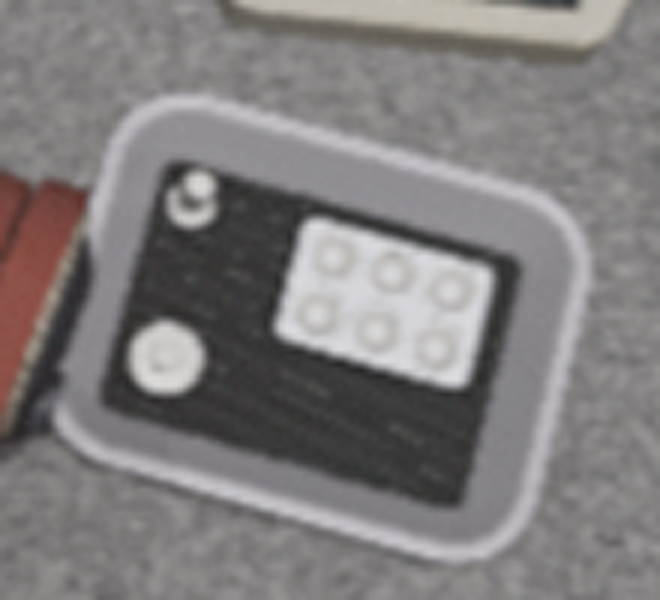

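View pics/s14z.png

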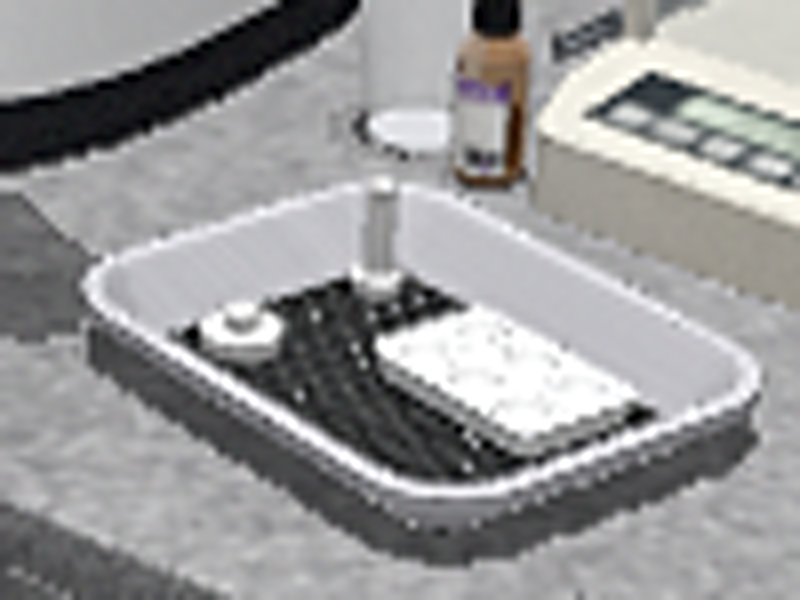

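Run:
```python
from fit import *
p=unz([(303,213),(497,263),(467,390),(274,335)],(330,165),6)
q,r=fit(p,.060,.092,.017,T);print(q,np.round(r,2).tolist(),tf([q[0],q[1],.01]))
c=unz([(478,305),(640,398),(528,445),(378,345)],(305,190),8)
q2,r2=fit(c,.060,.092,.017,S);print('side',q2,np.round(r2,2).tolist(),tf([q2[0],q2[1],.01]))
for z in(.017,.022):
  print(z,pz(S,[tf(x) for x in rect(*q,.060,.092,z)]).tolist())
```

```text
[ 0.54999312 -0.30926422 -0.22188027] [[0.5, 0.38], [-0.55, 0.41], [-0.27, -0.7], [0.32, -0.06]] [ 0.02109983 -0.02810824  0.01      ]
side [ 0.54635659 -0.31290216 -0.23902548] [[0.7, 0.34], [0.7, -0.12], [-0.06, -0.56], [-1.34, 0.28]] [ 0.01835355 -0.03245759  0.01      ]
0.017 [[479.0, 302.0], [643.0, 390.0], [527.0, 434.0], [365.0, 342.0]]
0.022 [[480.0, 291.0], [644.0, 378.0], [528.0, 422.0], [365.0, 331.0]]
```

Both views show the plate flat, with its centre at about tray (+20, -30) mm, far edge near x = 50, inside the wall foot at 66. The die parts are where they were.

```bash
python3 -c "
from h import *
print(workorder.job_done())"
```

```text
the job is handed in; nothing more can be done
None
```

The spot plate is now flat on the tray floor with its wells up, and I handed the job in at about 16 s. No verdict was reported.

**What I did:** I pushed the plate low on its near edge with the half-open fingertips. It rode up the far wall and leaned there by itself at about 55 degrees after I let go. I then reached over the rim and drew its raised edge back until it fell over, and lifted the arm clear. The largest force I read was about 10 N, against the 30 N limit, but I only read it between moves.

**Last checks:**
- **Plate position:** both cameras put its centre near tray x = +20 mm, y = -30 mm, parallel to the far wall. The two views differ by about 3 mm in x and 4 mm in y.
- **Flatness:** the side view fits its top face at 17 mm, which is flat on the mat. I judged this from pixels only, to about a millimetre or two; there was no direct angle reading.
- **Die parts and bottle:** the die base, die plunger and dropper bottle look unmoved in the pictures; I did not measure them again at the end. I did not re-check the rack, timer or petri dish, but the tool was kept clear of them.

**One disagreement:** at half opening the fingertips looked 6–8 mm shorter than the stated 11 mm ahead of the TCP. I lowered the tool 7 mm to make up for this before drawing the plate back.

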